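Stroke the nozzle case shut

TASK

The lids of the grey nozzle case stand ajar. Starting at the red lid, run your closed fingertips lightly along the middle of the row in one stroke to press the five lids shut one after another, staying close to the row until the last lid is shut, then move clear. Do not lift, tip or shove the case, do not bend any lid further open, and leave the other things alone.

Things in the scene. Friction and masses are not known exactly. Their poses are not given: they have to be found in the camera images.
- case: grey flip-lid case for piping nozzles, standing loose on the table (0.6 to 0.9 kg), 228 mm long, 52 mm wide (58 mm with the thumb tabs), 39 mm high with its lids shut; five compartments in a row. Origin: centre of the underside. Its x axis runs along the row from the red lid (at -x) to the last blue lid (at +x), z is up.
- lid_1 (a joint): hinge of lid 1 of 5, counted from the red end (red); 0 = shut, grows as it opens (rad). A flat lid 43 mm long, 52 mm wide, 3 mm thick; hinged at its end toward the red end of the case, the hinge line lying across the row at x = -111.5 mm, 36 mm above the case's underside; its free end, toward the last lid, stands up. Starts 0.30 to 0.60 open. The hinge is stiff enough to stay where it is left; under 1 N at the free end shuts it onto a hard stop.
- lid_1_edge (a point): middle of the upper free edge of lid 1, 43 mm from its hinge line; 39 mm above the table when shut
- lid_2 (a joint): hinge of lid 2 of 5, counted from the red end (blue); 0 = shut, grows as it opens (rad). A flat lid 43 mm long, 52 mm wide, 3 mm thick; hinged at its end toward the red end of the case, the hinge line lying across the row at x = -66.5 mm, 36 mm above the case's underside; its free end, toward the last lid, stands up. Starts 0.30 to 0.60 open. The hinge is stiff enough to stay where it is left; under 1 N at the free end shuts it onto a hard stop.
- lid_2_edge (a point): middle of the upper free edge of lid 2, 43 mm from its hinge line; 39 mm above the table when shut
- lid_3 (a joint): hinge of lid 3 of 5, counted from the red end (blue); 0 = shut, grows as it opens (rad). A flat lid 43 mm long, 52 mm wide, 3 mm thick; hinged at its end toward the red end of the case, the hinge line lying across the row at x = -21.5 mm, 36 mm above the case's underside; its free end, toward the last lid, stands up. Starts 0.30 to 0.60 open. The hinge is stiff enough to stay where it is left; under 1 N at the free end shuts it onto a hard stop.
- lid_3_edge (a point): middle of the upper free edge of lid 3, 43 mm from its hinge line; 39 mm above the table when shut
- lid_4 (a joint): hinge of lid 4 of 5, counted from the red end (blue); 0 = shut, grows as it opens (rad). A flat lid 43 mm long, 52 mm wide, 3 mm thick; hinged at its end toward the red end of the case, the hinge line lying across the row at x = 23.5 mm, 36 mm above the case's underside; its free end, toward the last lid, stands up. Starts 0.30 to 0.60 open. The hinge is stiff enough to stay where it is left; under 1 N at the free end shuts it onto a hard stop.
- lid_4_edge (a point): middle of the upper free edge of lid 4, 43 mm from its hinge line; 39 mm above the table when shut
- lid_5 (a joint): hinge of lid 5 of 5, counted from the red end (blue); 0 = shut, grows as it opens (rad). A flat lid 43 mm long, 52 mm wide, 3 mm thick; hinged at its end toward the red end of the case, the hinge line lying across the row at x = 68.5 mm, 36 mm above the case's underside; its free end, toward the last lid, stands up. Starts 0.30 to 0.60 open. The hinge is stiff enough to stay where it is left; under 1 N at the free end shuts it onto a hard stop.
- lid_5_edge (a point): middle of the upper free edge of lid 5, 43 mm from its hinge line; 39 mm above the table when shut
- nozzle_1: small pale conical piping nozzle, 27 mm across, 36 mm high; loose bystander, not to be disturbed. Origin: its underside's centre.
- nozzle_2: small pale conical piping nozzle, 24 mm across, 32 mm high; loose bystander, not to be disturbed. Origin: its underside's centre.
- nozzle_3: small pale conical piping nozzle, 30 mm across, 40 mm high; loose bystander, not to be disturbed. Origin: its underside's centre.
- ring_cutter: pale ring cutter, 67 mm across, 28 mm high; loose bystander, not to be disturbed. Origin: its underside's centre.
- marker: white marker pen with dark ends, 131 mm long, 18 mm thick, lying; loose bystander, not to be disturbed. Origin: its underside's centre.
- tape: roll of tan tape, 96 mm across, 25 mm high, lying flat; loose bystander, not to be disturbed. Origin: its underside's centre.
- mug: purple mug, 82 mm across, 112 mm with its handle, 89 mm high; loose bystander, not to be disturbed. Origin: its underside's centre.
Things that resemble listed ones, but are neither listed nor needed, are in the scene too. Of the things that look like the case, the larger one is meant.

How it is judged:
By the outcome, as a careful person would: the job done as asked, in the order asked, and still so for the second after the job is handed in, with the robot touching nothing.
It also fails if it takes over 40 s, if anything falls off the work surface, if the arm or the gripper's body presses on something with over 40 N, if the wrist force passes 120 N, or if a joint passes its speed limit or range.

ROBOT

A 6-joint arm with a two-finger parallel gripper is mounted at the origin on a cart in front of the work surface, level with it; the furniture and walls round the work are solid. World frame = base frame: x ahead of the robot, y to its left, z up, the work surface at z = 0. Lengths are in m, angles in rad, forces in N, time in s.
With the tool pointing down it reaches from about 0.35 to 0.975 m from the base axis. Payload 7.1 kg.
Tool frame: the origin (TCP) lies midway between the tips of the shut fingers; the grasp point (between the pads) lies 19 mm behind it; z points along the fingers, x is the direction in which the jaws open and shut, and the axes are right-handed (so a half turn about z gives the same grasp; the last joint's range is limited). The gripper opens to 88 mm and grips with 3 to 60 N. Pads are 20 mm wide; open, the fingers measure 115 mm over their backs; the gripper's body (75 mm by 178 mm) begins 61 mm behind the grasp point.
Start: joints at [1.097, 0.423, 1.63, -0, 1.089, -0.019], TCP at [0.275, 0.561, 0.223] pointing down, gripper open.
Joint ranges: [-3, 3], [-0.9, 2.11], [0.09, 2.58], [-1.31, 4.45], [0.11, 2.69], [-2.54, 2.54]. Speed limits (rad/s): [2.39, 2.39, 3.01, 3.14, 3.14, 3.14].

INTERFACE

Orientations are given as a unit quaternion [w, x, y, z].
In Python, from station import move_pose, movel, movej, command_gripper, wait, inverse_kinematics, read_camera, camera_info, MotionError, job_done, get_time, get_joint_pos, get_qvel, get_effort, get_tcp_pos, get_ee_rot, get_ft_force, get_ft_torque, get_grip_width gives the robot as it stands. Calls block until the motion is done:
- move_pose(position, orientation): joint-space move of the TCP to a pose.
- movel(position, frame=None, v=0.15, until_force=None): straight line of the TCP; frame=None keeps the orientation; v is the mean speed in m/s. With until_force (N) it stops when the force on the tool has changed by that much, and returns True; else False.
- movej(angles): joint-space move.
- command_gripper(opening): opening from 0.0 (shut) to 1.0 (fully open); the grip force is fixed at half the most; returns when the fingers have stopped.
- wait(seconds).
- inverse_kinematics(position, orientation): joint angles nearest the present ones, or None.
- read_camera(name): name is "scene" or "top" or "wrist"; returns the picture (420x560x3 uint8, red, green, blue); there is no depth.
- camera_info(name): a dict with "intrinsics" (3x3 intrinsics, pixels), "T" (4x4, takes a point from camera to world coordinates); the wrist camera has in their place "tool_from_camera" (4x4, takes a point from camera to tool coordinates, whose origin is the TCP and whose axes are the tool frame's). Camera axes: x right, y up, looking along -z (the intrinsics and any distortion apply to the point x, -y, -z); pixel columns grow to the right and rows downward; lengths in m; the calibration is good to about 2 mm. The wrist camera is an equidistant fisheye: a pixel r from the principal point sees the ray r / f radians off the axis. A picture is of the moment at which its call begins: read the wrist's pose just before it. camera_info takes no time and is no camera call.
A pose or a line that the arm cannot do raises MotionError and nothing moves.
- job_done(): hands the job in, once; it reports no verdict.
Readings, each from a call of its own:
- get_time(): time.
- get_joint_pos(): joint angles.
- get_qvel(): joint speeds.
- get_effort(): joint torques, N m.
- get_tcp_pos(): TCP position.
- get_ee_rot(): TCP orientation.
- get_ft_force(): force on the tool from outside, world axes, zero at the start.
- get_ft_torque(): the same for the moment, N m.
- get_grip_width(): opening from 0.0 (shut) to 1.0 (fully open).
Only numpy, scipy, OpenCV 4.12 (cv2) and the standard library are available. Lean on these libraries where they do the work, as an engineer would, in place of code of your own. Each camera call takes 0.05 s, during which the arm holds its last target.

## Working session

There is one attempt and no reset: what is moved stays moved. The work goes in short steps, each a Python script; the robot and the scene stay as the last script left them, time stands still between calls to the robot, and variables do not carry over. Pictures are saved under pics/ and viewed, and the job is handed in when it is done.

```bash
mkdir -p pics; ls; python3 - <<'E'
from station import *
import cv2
for n in ["scene","top","wrist"]:
    print(n,get_tcp_pos(),get_ee_rot()); im=read_camera(n); cv2.imwrite(f"pics/{n}0.png",im[:,:,::-1]); print(camera_info(n))
print(get_time())
E
```

```text
pics
scene [0.27427166 0.56098995 0.22191996] [ 3.95592741e-04  8.48305140e-01  5.29507153e-01 -6.38237524e-04]
{'intrinsics': array([[392.93770999,   0.        , 282.41201869],
       [  0.        , 392.93770999, 206.28741772],
       [  0.        ,   0.        ,   1.        ]]), 'T': array([[ 0.54062122,  0.44359875, -0.71480686, -0.30734307],
       [-0.84119453,  0.29612965, -0.45243673, -0.40706415],
       [ 0.01097514,  0.84588851,  0.53324682,  0.71217565],
       [ 0.        ,  0.        ,  0.        ,  1.        ]])}
top [0.27428077 0.56098037 0.2219218 ] [ 3.95615656e-04  8.48313314e-01  5.29494039e-01 -6.53531401e-04]
{'intrinsics': array([[527.95900603,   0.        , 278.69640862],
       [  0.        , 527.95900603, 208.12714025],
       [  0.        ,   0.        ,   1.        ]]), 'T': array([[-0.00985806,  0.99716622, -0.07458113,  0.42607481],
       [-0.99989996, -0.01058671, -0.00938086,  0.14181524],
       [-0.01014385,  0.07448119,  0.99717083,  1.61281812],
       [ 0.        ,  0.        ,  0.        ,  1.        ]])}
wrist [0.27429267 0.56105402 0.22198594] [ 3.41247540e-04  8.48307456e-01  5.29503544e-01 -5.84171897e-04]
{'intrinsics': array([[325.1922621 ,   0.        , 285.10564527],
       [  0.        , 325.1922621 , 207.43378617],
       [  0.        ,   0.        ,   1.        ]]), 'tool_from_camera': array([[ 9.99999987e-01,  6.29918884e-05, -1.48764285e-04,
        -6.97422180e-04],
       [ 1.77201778e-05, -9.58062151e-01, -2.86560491e-01,
        -7.75429555e-02],
       [-1.60576417e-04,  2.86560485e-01, -9.58062139e-01,
        -1.62162932e-01],
       [ 0.00000000e+00,  0.00000000e+00,  0.00000000e+00,
         1.00000000e+00]])}
0.15
```

View pics/scene0.png

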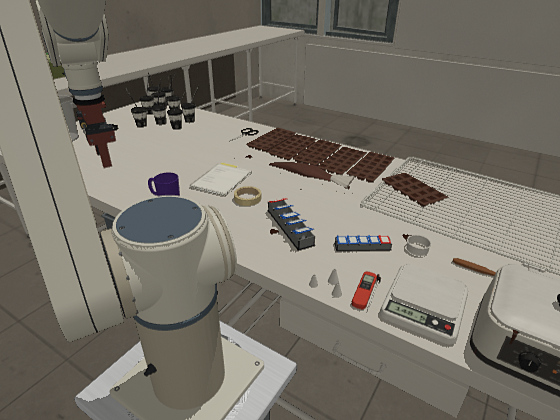

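View pics/top0.png

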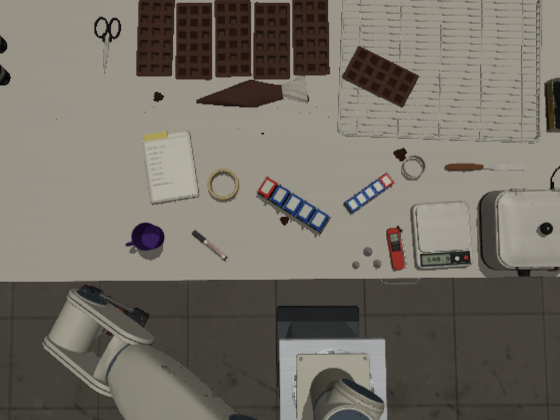

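View pics/wrist0.png

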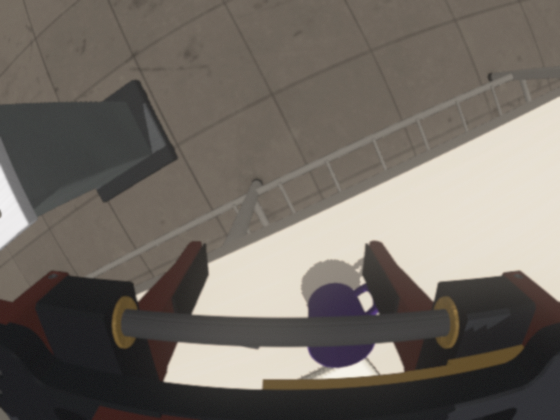

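Two candidates in the top view: the case around (293,205), about 80 px long with its lids ajar, and a smaller one around (368,193), about 55 px long. The larger one fits, with its red end at (267,187). I'll confirm in an enlarged crop.

```bash
python3 - <<'E'
import cv2,numpy as np
a=cv2.imread("pics/top0.png")[160:250,245:405]
b=cv2.imread("pics/scene0.png")[185:265,255:415]
a=cv2.resize(a,None,fx=5,fy=5,interpolation=cv2.INTER_CUBIC)[:,:800]
cv2.imwrite("pics/c1.png",a)
cv2.imwrite("pics/c2.png",cv2.resize(b,None,fx=5,fy=5,interpolation=cv2.INTER_CUBIC))
E
```

```text
(no output)
```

View pics/c1.png

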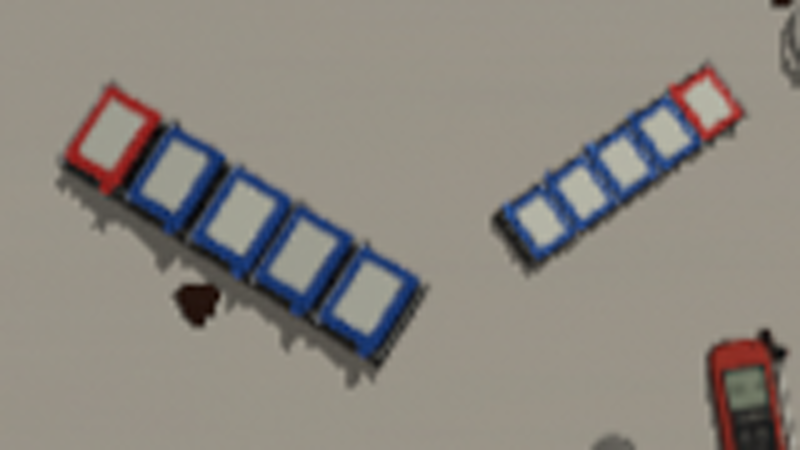

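View pics/c2.png

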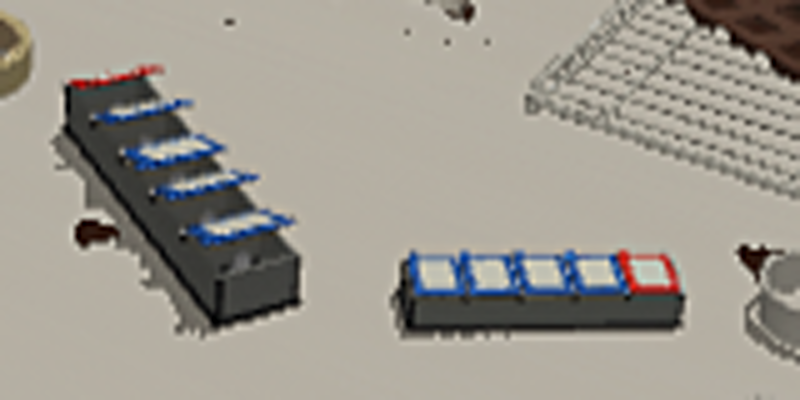

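Confirmed: the large case has five ajar lids and its red end at crop (88,122). I'll get a coarse pose from the top view, then refine it with the wrist camera.

```bash
cat > h.py <<'E'
from station import *
import numpy as np, cv2
from scipy.spatial.transform import Rotation as R
def ray(n,u,v):
    ci=camera_info(n);K=ci["intrinsics"];T=ci["T"]
    d=np.array([(u-K[0,2])/K[0,0],-(v-K[1,2])/K[1,1],-1]);return T[:3,3],T[:3,:3]@d
def onplane(o,d,z): return o+d*(z-o[2])/d[2]
def toolT(p,q):
    T=np.eye(4);T[:3,:3]=R.from_quat([q[1],q[2],q[3],q[0]]).as_matrix();T[:3,3]=p;return T
def wray(T,u,v):
    ci=camera_info("wrist");K=ci["intrinsics"];C=T@ci["tool_from_camera"]
    x=(u-K[0,2])/K[0,0];y=(v-K[1,2])/K[1,1];r=np.hypot(x,y);s=np.sin(r)/max(r,1e-9)
    return C[:3,3],C[:3,:3]@np.array([x*s,-y*s,-np.cos(r)])
def wproj(T,P):
    ci=camera_info("wrist");K=ci["intrinsics"];C=np.linalg.inv(T@ci["tool_from_camera"])
    p=C[:3,:3]@P+C[:3,3];p=p*[1,-1,-1];t=np.arctan2(np.hypot(p[0],p[1]),p[2]);f=np.arctan2(p[1],p[0])
    return K[0,0]*t*np.cos(f)+K[0,2],K[1,1]*t*np.sin(f)+K[1,2]
def quat_rowY(d,s=1):  # tool down, tool y = s*d
    y=s*np.array([d[0],d[1],0.]);z=np.array([0,0,-1.]);x=np.cross(y,z)
    q=R.from_matrix(np.c_[x,y,z]).as_quat();return [q[3],q[0],q[1],q[2]]
E
python3 - <<'E'
from h import *
f=lambda u,v:(245+(u+.5)/5-.5,160+(v+.5)/5-.5)
a=onplane(*ray("top",*f(88.5,122.5)),.038)
b=onplane(*ray("top",*f(341,280)),.038)
print(a,b,np.linalg.norm(b-a))
d=(b-a)/np.linalg.norm(b-a);c=a+d*.1115;c[2]=.0
print("c",c,d)
for s in(1,-1):
    q=quat_rowY(d,s)
    for P in (c-d*.12,c,c+d*.12): print(s,inverse_kinematics(list(P[:2])+[.05],q))
    print("view",inverse_kinematics(list(c[:2]+s*d[:2]*.07)+[.25],q))
# other things
for n,(u,v) in dict(marker=(210,245),tape=(223,184),mug=(148,237)).items(): print(n,onplane(*ray("top",u,v),.02))
E
```

```text
[0.61672036 0.20514644 0.038     ] [0.52040213 0.05501174 0.038     ] 0.17837496802821828
c [0.55651302 0.11129908 0.        ] [-0.53997615 -0.84168032  0.        ]
1 [ 3.11134977e-01  6.85342028e-01  1.64036088e+00 -4.44089210e-16
  8.15889747e-01  8.81543750e-01]
1 [ 1.76420011e-01  5.90792788e-01  1.84926623e+00 -4.44089210e-16
  7.01533640e-01  7.46828785e-01]
1 [-3.25922763e-03  5.16959098e-01  2.01663990e+00 -4.44089210e-16
  6.07993656e-01  5.67149546e-01]
view [ 7.78147875e-02  2.37519421e-01  1.83214621e+00 -4.44089210e-16
  1.07192702e+00  6.48223561e-01]
-1 [ 3.11134977e-01  6.85342028e-01  1.64036088e+00 -4.44089210e-16
  8.15889747e-01 -2.26004890e+00]
-1 [ 1.76420011e-01  5.90792788e-01  1.84926623e+00 -4.44089210e-16
  7.01533640e-01 -2.39476387e+00]
-1 None
view [ 2.59692324e-01  3.84309290e-01  1.62187475e+00 -4.44089210e-16
  1.13540861e+00 -2.31149156e+00]
marker [0.43597388 0.36493194 0.02      ]
tape [0.6205293  0.32534258 0.02      ]
mug [0.46194078 0.5524629  0.02      ]
```

```bash
python3 - <<'E'
from h import *
c=np.array([.5565,.1113,0]);d=np.array([-.53998,-.84168,0])
command_gripper(0.0)
p=c+.07*d;move_pose([p[0],p[1],.28],quat_rowY(d))
wait(.3)
P,Q=get_tcp_pos(),get_ee_rot();im=read_camera("wrist");np.savez("w1.npz",P=P,Q=Q)
cv2.imwrite("pics/w1.png",im[:,:,::-1]);print(P,get_time(),get_grip_width(),get_ft_force())
E
```

```text
[0.51869044 0.05281267 0.27994385] 3.8833 0.005643742917634921 [-0.00116609  0.29005781  0.69505959]
```

View pics/w1.png

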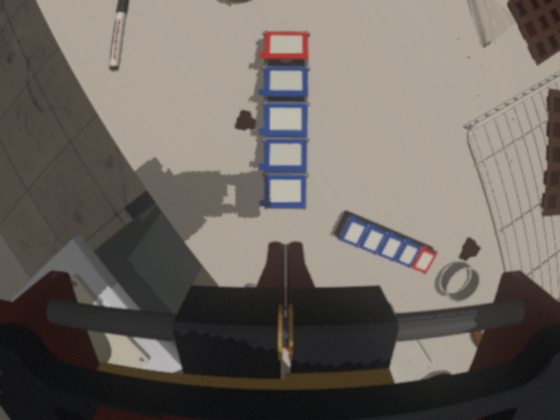

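The case is in the wrist view at columns 264–308, with the red lid at (286,45) and the last lid at (286,192). The closed fingers are at (286,260). I'll project the expected hinge lines and edges as a check.

```bash
python3 - <<'E'
from h import *
w=np.load("w1.npz");T=toolT(w["P"],w["Q"]);im=cv2.imread("pics/w1.png")
hsv=cv2.cvtColor(im,cv2.COLOR_BGR2HSV)
m=((hsv[...,1]>120)&(hsv[...,2]>60)&(((hsv[...,0]>100)&(hsv[...,0]<130))|((hsv[...,0]<8)|(hsv[...,0]>172)))).astype(np.uint8)
m[:, :255]=0;m[:,320:]=0;m[225:]=0
n,l,s,ce=cv2.connectedComponentsWithStats(m)
for i in range(1,n):
    if s[i,4]>40: print(s[i])
c=np.array([.5565,.1113,0]);d=np.array([-.53998,-.84168,0]);nn=np.array([-d[1],d[0],0])
X0,Y0,f=245,20,3
o=cv2.resize(im[20:220,245:345],None,fx=f,fy=f,interpolation=cv2.INTER_CUBIC)
pt=lambda P:tuple(int(round((a-b+.5)*f)) for a,b in zip(wproj(T,P),(X0,Y0)))
Z=lambda x,y,z:c+d*x+nn*y+[0,0,z]
for i in range(5):
    x=-.1115+.045*i
    cv2.line(o,pt(Z(x,-.026,.038)),pt(Z(x,.026,.038)),(0,255,0),1)
for y in(-.026,.026): cv2.line(o,pt(Z(-.114,y,.036)),pt(Z(.114,y,.036)),(0,255,255),1)
cv2.imwrite("pics/w1c.png",o)
E
```

```text
[259  32  49  28 568]
[260  67  47  29 384]
[260 104  46  32 513]
[260 140  46  31 410]
[267 176  38  31 317]
```

View pics/w1c.png

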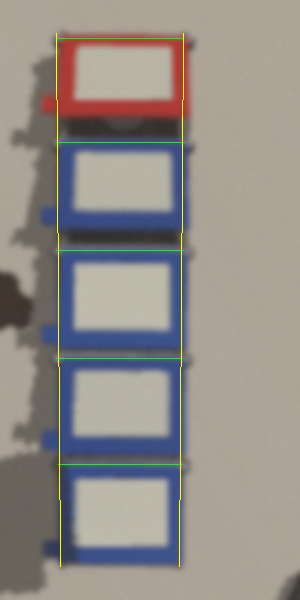

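Projected hinge lines match within about 2 mm. I'll shift c by +2 mm along the row and +1 mm sideways. The stroke will be low scallops: glide about 10 mm above shut height onto each lid's slope, then ease down at its free end. Lid 1 goes first while I watch the forces.

```bash
cat >> h.py <<'E'
D=np.array([-.53998,-.84168,0]);N=np.array([-D[1],D[0],0]);C=np.array([.5565,.1113,0])+.002*D+.001*N
H=[-.1115+.045*i for i in range(5)]
def go(x,z,v,uf=None):
    p=C+D*x;r=movel([p[0],p[1],z],v=v,until_force=uf);return r
def lid(i,hi=.049,last=False):
    h=H[i]
    go(h+.022,hi,.06);f1=get_ft_force()
    r=go(h+.031,.037,.03,4.0);f2=get_ft_force();t=get_tcp_pos()
    print(i+1,r,"F glide",np.round(f1,2),"F end",np.round(f2,2),"x,z",round(float((t-C)@D)-h,4),round(t[2],4),get_time())
E
python3 - <<'E'
from h import *
go(H[0]-.006,.10,.25)
go(H[0]-.006,.049,.15); print(get_ft_force(),get_time())
lid(0)
P,Q=get_tcp_pos(),get_ee_rot();im=read_camera("scene")
cv2.imwrite("pics/s1.png",cv2.resize(im[170:270,240:380,::-1],None,fx=5,fy=5,interpolation=cv2.INTER_CUBIC))
E
```

```text
[-0.51882197  1.08695146  1.15255441] 5.5583
1 True F glide [-0.05  0.66  0.52] F end [-2.27  0.95  5.06] x,z 0.0289 0.0393 6.6167
```

View pics/s1.png

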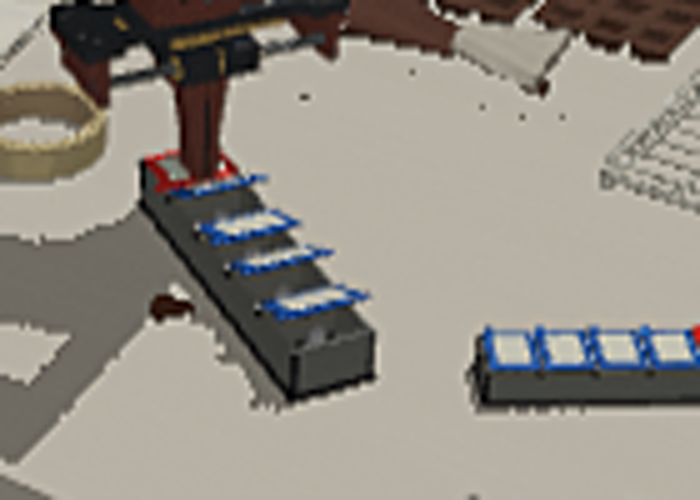

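Lid 1 reached its stop at z = 39.3 mm with about 4.5 N, and the picture shows the red lid flat under the fingers. Continuing the stroke.

```bash
python3 - <<'E'
from h import *
for i in range(1,5):
    go(H[i-1]+.034,.049,.06)
    lid(i)
go(H[4]+.034,.06,.08)
p=C+D*.16; movel([p[0],p[1],.25],v=.25)
p=C+.07*D;move_pose([p[0],p[1],.28],quat_rowY(D));wait(.3)
w=read_camera("wrist");s=read_camera("scene")
cv2.imwrite("pics/w2.png",w[:,:,::-1])
cv2.imwrite("pics/w2c.png",cv2.resize(w[20:220,245:345,::-1],None,fx=3,fy=3,interpolation=cv2.INTER_CUBIC))
cv2.imwrite("pics/s2.png",cv2.resize(s[170:270,240:380,::-1],None,fx=5,fy=5,interpolation=cv2.INTER_CUBIC))
print(get_time(),get_ft_force())
E
```

```text
2 True F glide [-0.63 -0.14  0.81] F end [-1.83  0.66  7.14] x,z 0.0289 0.0392 8.15
3 True F glide [0.46 0.38 0.3 ] F end [-2.22  2.2   6.48] x,z 0.0289 0.0392 9.625
4 True F glide [-0.11 -0.02  0.77] F end [-1.53  1.98  7.02] x,z 0.029 0.0392 11.1
5 True F glide [-0.25 -0.31  0.15] F end [-1.93  1.81  8.09] x,z 0.029 0.0391 12.575
14.8 [ 0.19505498 -0.35451816  0.18197528]
```

View pics/w2c.png

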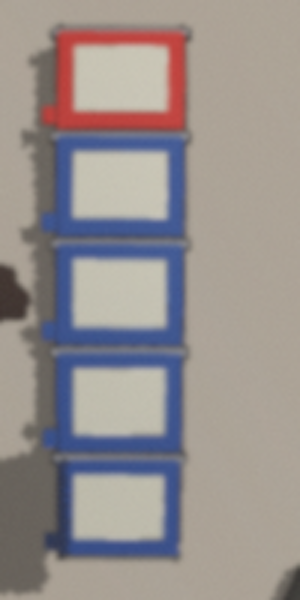

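View pics/s2.png

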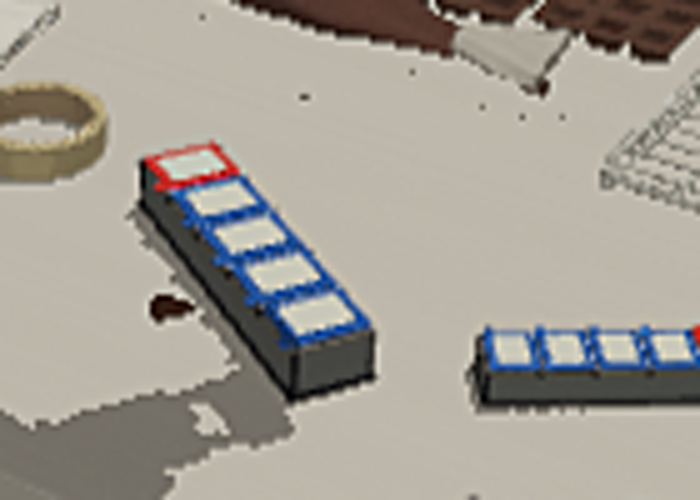

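All five lids lie flat. In the scene view the case corners are where they were, (300,395) and (372,375) in the crop. The robot is clear, so I'm handing in.

```bash
python3 -c "
from station import *
job_done();print(get_time())"
```

```text
the job is handed in; nothing more can be done
the job is handed in; nothing more can be done
```

All five lids of the larger case are shut, pressed from the red end to the last blue one in a single pass along the middle of the row. The closed fingertips stayed within about 10 mm of the shut-lid height. They rose slightly over each hinge so as not to shove the case, then eased down at each lid's free end.

- **Lids:** each lid stopped hard with the fingertips at 39.1–39.3 mm, against the 39 mm given for a shut lid. The vertical force reading at each stop was 5–8 N. The final wrist and scene pictures show all five flat.
- **Case and other things:** the case shows no visible shift between the scene pictures taken before and after, and the arm touched nothing else that I could see. I did not measure the other items again one by one.
- **Finish:** I handed in just after 14.8 s on the robot's clock, with the arm clear above the case. None of my checks failed; the first pose estimate was about 2 mm off along the row, and I corrected it before the stroke.

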